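# Key the knurled collar onto the dressing spindle and hold it home

## Task

Put the knurled aluminium collar over the upright steel spindle of the green dressing stand and turn it until its hidden keyways drop over the spindle's cross pin, then push it down against the sprung brass plate until it is fully home. Finish while still holding it pushed home with the gripper, so that I can fit the lock screw; do not let go. Leave everything else on the bench where it is.

Things in the scene. Friction and masses are not known exactly. Their poses are not given: they have to be found in the camera images.
- collar_mid (a point): centre (half-way up, on the axis) of the loose knurled aluminium collar, upright on the bench: 50 mm across, 50 mm tall, about 0.2 kg, z up. A 22.4 mm bore runs right through. Under it, hidden inside the skirt, are four keyways 90 degrees apart, 10 mm wide, 30 mm deep, out to 20 mm radius; which way they face is not told by its axes. Keep this way up.
- spindle_tip (a point): tip of the steel spindle, on its upright axis, 94 mm above the bench, z up. Fixed; green round foot 120 mm across, 30 mm tall. Spindle 20 mm thick, tapering over the top 9 mm to 8 mm. A collar not yet keyed rests on the cross pin, its centre 5 mm below this tip; keyed, it drops 18 mm to the brass plate; fully home its centre is 31 mm below this tip.
- pin_mid (a point): middle of the cross pin, on the spindle's axis, 33 mm below the tip. The dark steel pin, 6 mm square, 34 mm long, runs level right through the spindle; which way it points varies and is not told by these axes.
- plate (a joint): how far the sprung brass plate (46 mm across) round the foot of the spindle is pushed down: 0 = up, with its top 48 mm below the tip (18 mm below the pin's top); 0.008 m = bottomed, fully home. It pushes back with 4 N at the start and 10 N at the bottom and springs up when let go.
- bushing: plain smooth black plastic bushing ring, 44 mm across, 30 mm tall, standing among the spindle's parts; not the collar, leave it; origin at the centre of its underside
- tape: roll of cream masking tape lying flat, 110 mm across, 25 mm tall; origin at the centre of its underside
- jar: white jar with a red lid, 72 mm across, 100 mm tall; origin at the centre of its underside
- solvent: white solvent bottle with blue label and red cap, 60 mm across, 140 mm tall; origin at the centre of its underside
- grip_black: black rubber golf grip with white bands, lying, 260 mm long along its x, 29 mm thick; origin under its middle
- grip_red: black golf grip with red bands, lying, 260 mm long along its x, 29 mm thick; origin under its middle
- putter_head: steel putter head, 100 mm long along its x, 25 mm tall with a 75 mm tall hosel stub; origin under its middle
Not all that is in view belongs to the job. There is more than one size of the part that bears spindle_tip; the job needs the smallest.

How it is judged:
By the outcome, as a careful person would: the job done as asked, in the order asked, and still so for the second after the job is handed in, while the arm keeps its last pose, push and grip.
It also fails if it takes over 56 s, if anything falls off the work surface, if the arm or the gripper's body presses on something with over 40 N, if the wrist force passes 120 N, or if a joint passes its speed limit or range.

## Robot

A 7-joint arm with a two-finger parallel gripper is mounted at the origin on the work surface. World frame = base frame: x ahead of the robot, y to its left, z up, the work surface at z = 0. Lengths are in m, angles in rad, forces in N, time in s.
With the tool pointing down it reaches from about 0.4 to 0.85 m from the base axis. Payload 4.5 kg.
Tool frame: the origin (TCP) lies on the mounting face of the last link; the fingertips stand 166 mm ahead of it and the grasp point (between the pads) lies 147 mm ahead of it; z points along the fingers, y is the line along which they close (so a half turn about z gives the same grasp; the last joint's range is limited). The gripper opens to 88 mm and grips with 3 to 60 N. Pads are 18 mm wide; open, the fingers measure 123 mm over their backs; the gripper's body (75 mm by 187 mm) begins 45 mm behind the grasp point.
Start: joints at [-1.14, 0.689, -0.195, 1.565, 0.157, 0.902, -0.215], TCP at [0.242, 0.576, 0.405] pointing down, gripper open.
Joint ranges: [-3.01, 3.01], [-0.46, 2.08], [-1.47, 1.51], [0.13, 2.56], [-1, 4.14], [0.04, 2.09], [-2.66, 2.66]. Speed limits (rad/s): [2.57, 2.57, 3.14, 3.14, 3.14, 3.14, 3.14].

## Interface

Orientations are given as a unit quaternion [x, y, z, w].
In Python, from plant import r, snapshot gives the robot as it stands. The module is installed in compiled form; this text tells all that it offers.
- The arm moves only by the tool move_arm, never from a script. Its argument "rows" is a list of rows, each a list of 5 numbers: the shift along the tool's x, y, z in m, then the turn about the tool's z in rad, then the finger opening in m, from 0 to 0.0881. In form: [[dx, dy, dz, spin, claw], ...]. A call has 1 to 10 rows; each row shifts and turns the commanded pose from where the row before left it, along the tool's axes as they then stand; what a row does not reach is not made up. A row lasts 1/12 s, in which the tool goes at most 41.7 mm and 7.16 degrees, less where a joint would pass 70% of its speed; a pose out of reach is approached as far as the arm can. A call with a gripper value outside its range is refused whole. The fingers move at their own pace and stop on an object; "newtons" is the grip in N (left out, the last holds). Time passes only in rows, so rows that do not move let the fingers close. It gives the time, the measured TCP pose, the force, the opening and the grip force at its end, in the units of the state.
- r.get_state(): the state, without advancing time (a new reading comes with each control period).
- snapshot(name): name is "side" or "top"; returns a dict with "color" (480x640x3 uint8, red, green, blue), "depth" (480x640 float32, m along the optical axis (not along the pixel's ray), 0 where there is no reading), "mtx" (3x3 intrinsics, pixels), "eye" and "orientation" of the camera in the world. Camera axes: x right, y up, looking along -z (the intrinsics and any distortion apply to the point x, -y, -z); pixel columns grow to the right and rows downward; lengths in m; the calibration is good to about 2 mm. A picture is of the moment at which its call begins.
- r.finish_job(): hands the job in; it is judged then, once.
The state is a dict: "clock": time; "q": joint angles; "qd": joint speeds; "joint_torque": joint torques, N m; "tool_pos": TCP position; "eef_rot": TCP orientation; "contact_force": force on the tool from outside, world axes, zero at the start; "moment": the same for the moment, N m; "opening": opening from 0.0 (shut) to 1.0 (fully open); "finger_force": force on a finger pad.
Only numpy, scipy, OpenCV 4.12 (cv2) and the standard library are available. Lean on these libraries where they do the work, as an engineer would, in place of code of your own. Each camera call takes 0.05 s, during which the arm holds its last target. There are 200 camera calls.

## Working session

There is one attempt and no reset: what is moved stays moved. The work goes in short steps, Python scripts to look and compute and a tool call to move; the robot and the scene stay as the last step left them, time stands still between calls to the robot, and variables do not carry over. Pictures are saved under pics/ and viewed, at most 10 in all, crops included, and the job is handed in when it is done.

Besides the shell and the picture viewer there is one more tool, called after ">>>" by a JSON object that holds its "method" and its "body". move_arm: Moves the arm, as the interface text tells. Its arguments: {"type":"object","properties":{"rows":{"type":"array"},"newtons":{"type":"number"}},"required":["rows"]}

```bash
mkdir -p pics; cat > h.py <<'E'
import numpy as np, cv2
from scipy.spatial.transform import Rotation as R
from plant import r, snapshot
def load(n):
    s=snapshot(n); cv2.imwrite  # noqa
    return s
def cam(s):
    o=np.array(s["orientation"]); M=R.from_quat(o).as_matrix() if o.size==4 else o.reshape(3,3)
    return np.array(s["mtx"]),np.array(s["eye"]),M
def ray(s,u,v):
    K,e,M=cam(s); d=np.linalg.inv(K)@np.array([u,v,1.0]); return e,M@np.array([d[0],-d[1],-d[2]])
def onz(s,u,v,z):
    e,d=ray(s,u,v); return e+d*(z-e[2])/d[2]
def cloud(s):
    K,e,M=cam(s); v,u=np.mgrid[0:480,0:640]; d=s["depth"]
    p=np.stack([(u-K[0,2])/K[0,0]*d,-(v-K[1,2])/K[1,1]*d,-d],-1)
    return p@M.T+e
def proj(s,P):
    K,e,M=cam(s); c=(np.array(P)-e)@M; return np.array([K[0,0]*c[0]/-c[2]+K[0,2],K[1,1]*-c[1]/-c[2]+K[1,2]])
E
python3 - <<'E'
from h import *
for n in("side","top"):
    s=snapshot(n); cv2.imwrite(f"pics/{n}0.png",s["color"][...,::-1]); print(n,s.keys(),s["mtx"],s["eye"],s["orientation"])
print(r.get_state())
E
```

```text
side dict_keys(['color', 'depth', 'mtx', 'eye', 'orientation']) [[523.67595211   0.         318.79757905]
 [  0.         523.67595211 240.96730964]
 [  0.           0.           1.        ]] [ 0.26721152 -1.15586503  0.79924813] [ 0.49272053 -0.06715035 -0.10930086  0.86068033]
top dict_keys(['color', 'depth', 'mtx', 'eye', 'orientation']) [[434.41421259   0.         325.58742731]
 [  0.         434.41421259 238.14971486]
 [  0.           0.           1.        ]] [ 0.32357052 -0.01565731  1.15046025] [ 0.07652877 -0.07059879 -0.68744373  0.71873519]
{'clock': 0.1, 'q': array([-1.14021286,  0.68990021, -0.19451225,  1.56621363,  0.15730507,
        0.90249937, -0.21512912]), 'qd': array([ 0.00033021, -0.00035478,  0.00127409, -0.00330885, -0.00025337,
        0.00147922,  0.00097601]), 'joint_torque': array([-4.19013348e-03, -5.28503752e+01, -1.27192754e+00, -1.53838742e+01,
       -5.26037696e-02,  1.94669548e-03,  4.66211850e-05]), 'tool_pos': array([0.24144875, 0.57616915, 0.40399679]), 'eef_rot': array([ 1.97072679e-01,  9.80388543e-01, -8.09067831e-04, -9.79718504e-05]), 'contact_force': array([ 0.35009953, -0.54870811,  0.06908831]), 'moment': array([ 0.02747805, -0.03745765, -0.03200032]), 'finger_force': 0.0, 'opening': 1.0008922245439305}
```

View pics/side0.png

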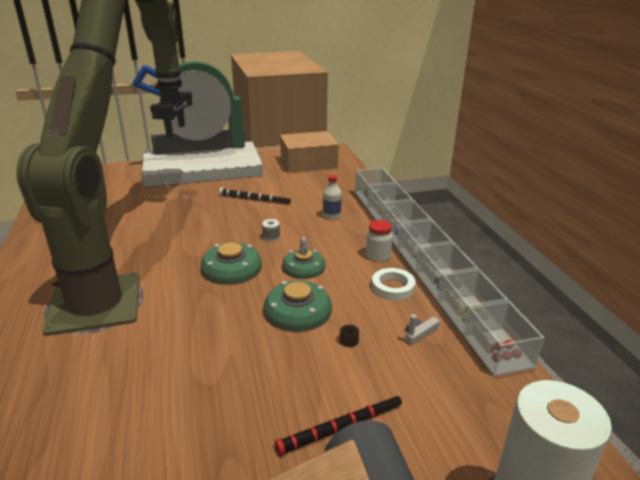

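View pics/top0.png

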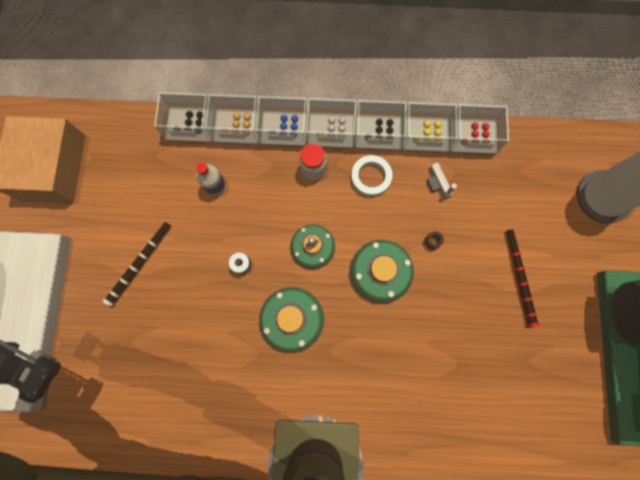

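Side view: the smallest stand is at (303,263) and the collar at (271,229). In the top view they are at (313,246) and (239,263), with the bushing at (433,240). Next I'll measure both.

```bash
python3 - <<'E'
from h import *
S={n:snapshot(n) for n in("side","top")}
def stats(name,c0,rad):
    for n,s in S.items():
        P=cloud(s); m=(np.hypot(P[...,0]-c0[0],P[...,1]-c0[1])<rad)&(s["depth"]>0)&(P[...,2]>0.008)
        q=P[m]; print(name,n,m.sum(),"zmax",q[:,2].max().round(4))
        for lo in np.arange(0.01,0.11,0.01):
            k=q[(q[:,2]>=lo)&(q[:,2]<lo+.01)]
            if len(k)>5: print("  z%.2f n%d"%(lo,len(k)),k.min(0).round(4)[:2],k.max(0).round(4)[:2])
t=S["top"]
cc=onz(t,239,263,.05); sp=onz(t,313,246,.06); print(cc,sp)
stats("collar",cc,.045); stats("stand",sp,.075)
# circle fits: green foot, collar
for n,s in S.items():
    hsv=cv2.cvtColor(s["color"],cv2.COLOR_RGB2HSV)
    g=cv2.inRange(hsv,(60,60,30),(95,255,255))
    for c in cv2.findContours(g,cv2.RETR_EXTERNAL,cv2.CHAIN_APPROX_NONE)[0]:
        if 300<cv2.contourArea(c)<6000:
            e=cv2.fitEllipse(cv2.convexHull(c)); print(n,"green",np.round(e[0],1),np.round(e[1],1),onz(s,*e[0],.03).round(4),cv2.contourArea(c))
    u,v=proj(s,cc).astype(int); gr=((hsv[...,1]<60)&(hsv[...,2]>60)).astype(np.uint8)*255
    gr[:v-25]=0;gr[v+30:]=0;gr[:,:u-25]=0;gr[:,u+25:]=0
    for c in cv2.findContours(gr,cv2.RETR_EXTERNAL,cv2.CHAIN_APPROX_NONE)[0]:
        if cv2.contourArea(c)>60: print(n,"collar",cv2.boundingRect(c),cv2.minEnclosingCircle(c))
a=S["top"]["color"][215:280,220:345,::-1]; b=S["side"]["color"][210:285,245:345,::-1]
A=cv2.resize(a,None,fx=6,fy=6,interpolation=cv2.INTER_CUBIC)[:300]
A=cv2.resize(a,(750,390),interpolation=cv2.INTER_CUBIC); B=cv2.resize(b,(800,600),interpolation=cv2.INTER_CUBIC)
cv2.imwrite("pics/a.png",A); cv2.imwrite("pics/b.png",B)
E
```

```text
[0.48133791 0.21745807 0.05      ] [0.532056   0.02999468 0.06      ]
collar side 314 zmax 0.0565
  z0.01 n53 [0.4577 0.1925] [0.5097 0.2219]
  z0.02 n49 [0.4577 0.1922] [0.505 0.226]
  z0.03 n49 [0.4579 0.1882] [0.5062 0.2407]
  z0.04 n78 [0.4586 0.1912] [0.5063 0.2452]
  z0.05 n80 [0.4588 0.1928] [0.5081 0.243 ]
collar top 333 zmax 0.0545
  z0.01 n18 [0.4575 0.1951] [0.4985 0.2311]
  z0.02 n24 [0.4585 0.1942] [0.4986 0.2317]
  z0.03 n35 [0.458  0.1939] [0.5046 0.2311]
  z0.04 n207 [0.4586 0.195 ] [0.5081 0.2447]
  z0.05 n45 [0.4606 0.1943] [0.5045 0.2429]
stand side 1063 zmax 0.0962
  z0.01 n143 [ 0.482  -0.0284] [0.597  0.0549]
  z0.02 n296 [ 0.4838 -0.0275] [0.5978 0.0819]
  z0.03 n373 [ 0.4891 -0.021 ] [0.5925 0.0849]
  z0.04 n101 [0.5188 0.0077] [0.5645 0.0609]
  z0.05 n22 [0.5306 0.009 ] [0.5502 0.0322]
  z0.06 n29 [0.532  0.0177] [0.55   0.0447]
  z0.07 n24 [0.533  0.0204] [0.5496 0.0347]
  z0.08 n26 [0.5321 0.0244] [0.5496 0.0387]
  z0.09 n14 [0.534  0.0276] [0.5471 0.0385]
stand top 1550 zmax 0.0948
  z0.01 n154 [ 0.4809 -0.0245] [0.5981 0.0932]
  z0.02 n890 [ 0.4831 -0.023
[... 389 characters left out ...]
 ] 1370.5
side green [304.  262.4] [23.9 39.1] [0.5388 0.0109 0.03  ] 449.0
side green [231.6 261. ] [34.5 56.4] [0.3493 0.0658 0.03  ] 913.5
side green [211.6 103.7] [52.9 97.7] [0.4243 1.6207 0.03  ] 675.5
side collar (263, 219, 16, 22) ((270.5, 229.5), 10.977349281311035)
top green [631.  366.7] [24.3 56.3] [ 0.2688 -0.7705  0.03  ] 522.0
top green [290.9 318.6] [55.7 57.3] [0.3479 0.0778 0.03  ] 2222.5
top green [621. 280.] [23.9 36.4] [ 0.4837 -0.7663  0.03  ] 364.5
top green [382.9 269.3] [53.6 55.5] [ 0.4844 -0.153   0.03  ] 2071.0
top green [312.5 244.8] [37.2 37.7] [0.5408 0.0328 0.03  ] 946.0
top collar (229, 253, 21, 20) ((239.035400390625, 262.76104736328125), 10.213138580322266)
```

View pics/a.png

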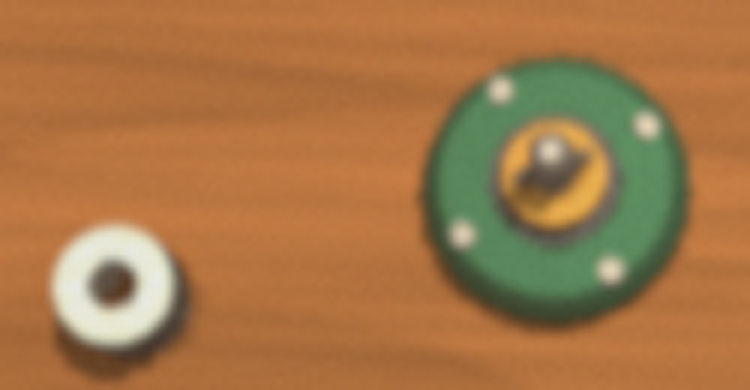

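View pics/b.png

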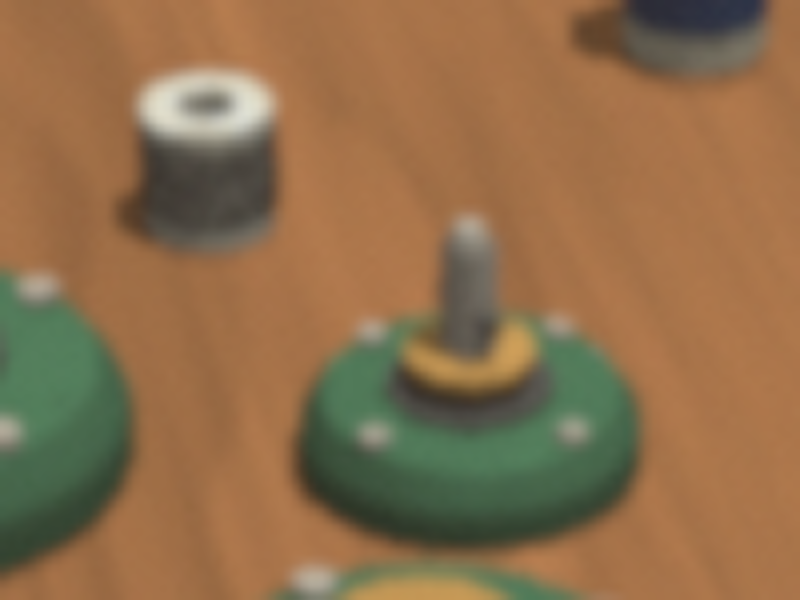

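The crops show the collar top at crop (115,285), which is image (239,262.5). The spindle tip is at (549,150), which is (311.5,240). In the side view the tip is at (303.7,237.7) and the collar top at about (270.8,222.8). I'll triangulate both points.

```bash
cat >> h.py <<'E'
def tri(s1,p1,s2,p2):
    e1,d1=ray(s1,*p1); e2,d2=ray(s2,*p2); d1/=np.linalg.norm(d1); d2/=np.linalg.norm(d2)
    t=np.linalg.lstsq(np.stack([d1,-d2],1),e2-e1,rcond=None)[0]; a=e1+d1*t[0]; b=e2+d2*t[1]
    return (a+b)/2,np.linalg.norm(a-b)
def to_tool(dw):
    return R.from_quat(r.get_state()["eef_rot"]).inv().apply(dw)
E
python3 - <<'E'
from h import *
s,t=snapshot("side"),snapshot("top")
o=np.array([-.42,.42])*0
print("tip",tri(s,(303.3,237.7),t,(311.1,239.6)), onz(t,311.1,239.6,.094),onz(s,303.3,237.7,.094))
print("collar",tri(s,(270.4,222.7),t,(238.8,262.2)),onz(t,238.8,262.2,.05),onz(s,270.4,222.7,.05))
# plate ellipse (orange) near stand
for n,im in(("side",s),("top",t)):
    h=cv2.cvtColor(im["color"],cv2.COLOR_RGB2HSV); u,v=proj(im,(.54,.033,.046)).astype(int)
    m=cv2.inRange(h,(12,120,150),(28,255,255)); k=np.zeros_like(m); k[v-14:v+14,u-16:u+16]=255; m&=k
    c=max(cv2.findContours(m,0,1)[0],key=cv2.contourArea); e=cv2.fitEllipse(cv2.convexHull(c)); print(n,"plate",e,onz(im,*e[0],.046))
P=cloud(t)
for c in((.348,.075),(.484,-.153)):
    m=np.hypot(P[...,0]-c[0],P[...,1]-c[1])<.08; print("big stand zmax",P[m][:,2].max())
print(to_tool(np.array([.483,.219,.32])-r.get_state()["tool_pos"]))
E
```

```text
tip (array([0.54214289, 0.03405685, 0.09388731]), np.float64(0.0011879224748396024)) [0.54151683 0.03411113 0.094     ] [0.54272312 0.03399795 0.094     ]
collar (array([0.48380799, 0.21790256, 0.05099176]), np.float64(0.0011393823028373778)) [0.48337869 0.21814846 0.05      ] [0.48467947 0.2198037  0.05      ]
side plate ((291.9278869628906, 243.7200469970703), (13.848557472229004, 25.790586471557617), 9.746530532836914) [0.52259265 0.08968498 0.046     ]
top plate ((312.0082092285156, 243.45579528808594), (17.07252311706543, 17.793642044067383), 124.11788940429688) [0.54132652 0.0334913  0.046     ]
big stand zmax 0.0688044245604309
big stand zmax 0.06860652338767381
[-0.36082224 -0.23623166  0.08462274]
```

>>> {"method": "move_arm", "body": {"rows": [[-0.036,-0.0235,0,0,0.088],[-0.036,-0.0235,0,0,0.088],[-0.036,-0.0235,0,0,0.088],[-0.036,-0.0235,0,0,0.088],[-0.036,-0.0235,0,0,0.088],[-0.036,-0.0235,0,0,0.088],[-0.036,-0.0235,0,0,0.088],[-0.036,-0.0235,0,0,0.088],[-0.036,-0.0235,0,0,0.088],[-0.036,-0.0235,0,0,0.088]], "newtons": 30}}

```text
clock: 1.13
tool_pos: [0.4761, 0.2297, 0.4049]
eef_rot: [0.197, 0.98, 0.0, 0.0]
contact_force: [1.3, -0.5, 0.3]
opening: 0.996
finger_force: 0.0
```

>>> {"method": "move_arm", "body": {"rows": [[-0.0015,-0.0015,0.03,0,0.088],[0,0,0.035,0,0.088],[0,0,0.035,0,0.088],[0,0,0.035,0,0.088],[0,0,0,0,0.088],[0,0,0,0,0.088]]}}

```text
clock: 1.63
tool_pos: [0.4757, 0.2295, 0.2688]
eef_rot: [0.197, 0.98, -0.001, -0.001]
contact_force: [0.6, 0.6, 1.3]
opening: 1.0
finger_force: 0.0
```

```bash
python3 - <<'E'
from h import *
st=r.get_state(); print(st["tool_pos"],st["q"],to_tool(np.array([.4837,.2185,.179])-st["tool_pos"]))
t=snapshot("side"); cv2.imwrite("pics/c.png",cv2.resize(t["color"][150:270,200:360,::-1],(800,600),interpolation=cv2.INTER_CUBIC))
E
```

```text
[0.47566374 0.229505   0.26883706] [-0.43861     0.77996414 -0.16271775  1.96804952  0.2838083   0.41888168
  0.35878161] [-0.01185593 -0.00678255  0.08983219]
```

View pics/c.png

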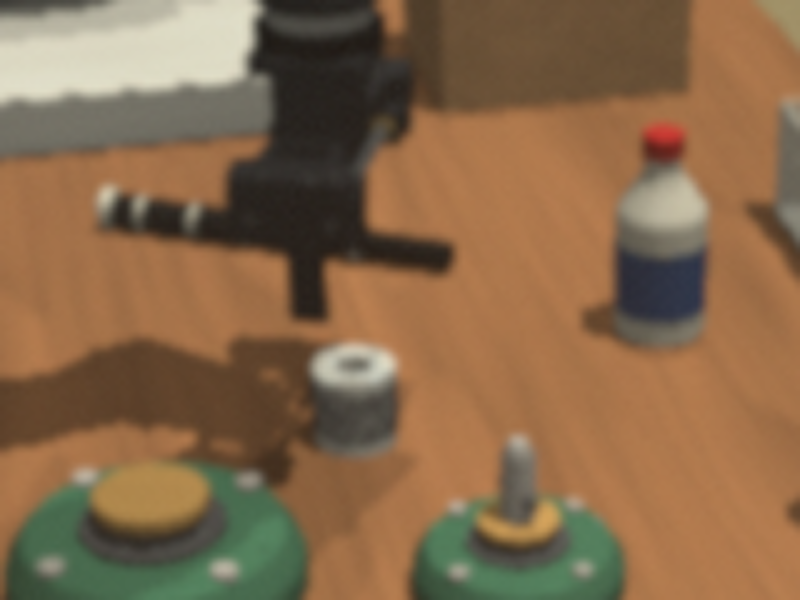

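The gripper is above the collar (crop (355,400)) and slightly off it to the left, as the measured numbers say. I'll correct that while descending.

>>> {"method": "move_arm", "body": {"rows": [[-0.012,-0.007,0,0,0.088],[0,0,0,0,0.088],[0,0,0.03,0,0.088],[0,0,0.03,0,0.088],[0,0,0.02,0,0.088],[0,0,0.01,0,0.088],[0,0,0,0,0.088],[0,0,0,0,0.088]]}}

```text
clock: 2.35
tool_pos: [0.4849, 0.219, 0.1809]
eef_rot: [0.197, 0.98, 0.001, 0.001]
contact_force: [0.2, -0.2, -0.2]
opening: 0.997
finger_force: 0.0
```

```bash
python3 - <<'E'
from h import *
st=r.get_state(); print(st["tool_pos"],to_tool(np.array([.4837,.2185,.179])-st["tool_pos"]))
E
```

```text
[0.48490802 0.21898356 0.18093274] [ 0.00092931 -0.00091565  0.00193044]
```

Good. Now close on the collar.

>>> {"method": "move_arm", "body": {"rows": [[0.001,-0.001,0.001,0,0.06],[0,0,0,0,0.05],[0,0,0,0,0.04],[0,0,0,0,0.04],[0,0,0,0,0.04],[0,0,0,0,0.04],[0,0,0,0,0.04],[0,0,0,0,0.04]], "newtons": 30}}

```text
clock: 3.02
tool_pos: [0.4835, 0.2184, 0.179]
eef_rot: [0.197, 0.98, 0.001, 0.0]
contact_force: [0.1, 1.1, 3.9]
opening: 0.561
finger_force: 30.0
```

>>> {"method": "move_arm", "body": {"rows": [[0,0,0,0,0.04],[0,0,-0.02,0,0.04],[0,0,-0.035,0,0.04],[0,0,-0.035,0,0.04],[0,0,-0.03,0,0.04],[0,0,0,0,0.04],[0,0,0,0,0.04]]}}

```text
clock: 3.6
tool_pos: [0.4833, 0.2177, 0.2996]
eef_rot: [0.197, 0.98, 0.0, 0.001]
contact_force: [-0.9, 0.1, -3.2]
opening: 0.564
finger_force: 30.0
```

```bash
python3 - <<'E'
from h import *
st=r.get_state(); p=st["tool_pos"]; print(p,st["q"],st["contact_force"],st["opening"]*.0881)
P=np.array([.5418,.0338,p[2]])
print(to_tool(P-p))
t=snapshot("side"); cv2.imwrite("pics/d.png",cv2.resize(t["color"][150:270,200:360,::-1],(800,600),interpolation=cv2.INTER_CUBIC))
E
```

```text
[0.48330801 0.21765511 0.29959897] [-0.3916737   0.7288202  -0.19519201  1.94718373  0.27896333  0.48948284
  0.38793956] [-0.85694127  0.12045394 -3.15644979] 0.049645046286786
[-1.25086429e-01 -1.46892481e-01 -2.28310428e-05]
```

View pics/d.png

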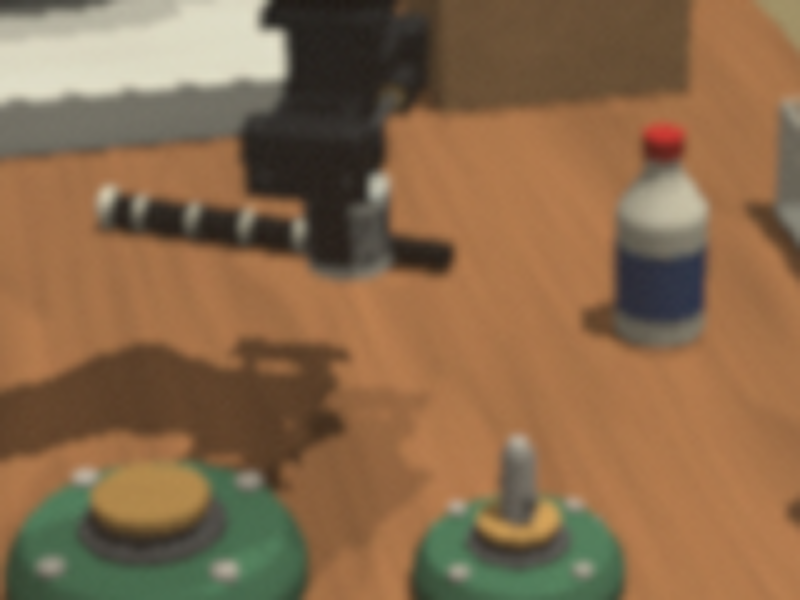

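The collar is held, at crop (350,235). Carrying it over the spindle.

>>> {"method": "move_arm", "body": {"rows": [[-0.01,-0.012,0,0,0.04],[-0.0175,-0.0205,0,0,0.04],[-0.0175,-0.0205,0,0,0.04],[-0.0175,-0.0205,0,0,0.04],[-0.0175,-0.0205,0,0,0.04],[-0.0175,-0.0205,0,0,0.04],[-0.0175,-0.0205,0,0,0.04],[-0.01,-0.012,0,0,0.04],[0,0,0,0,0.04],[0,0,0,0,0.04]]}}

```text
clock: 4.48
tool_pos: [0.541, 0.0331, 0.2967]
eef_rot: [0.198, 0.98, -0.001, -0.002]
contact_force: [-0.3, 1.4, -1.3]
opening: 0.56
finger_force: 30.0
```

```bash
python3 - <<'E'
from h import *
st=r.get_state(); p=st["tool_pos"]; print(p,st["q"],st["contact_force"],st["moment"])
print(to_tool(np.array([.5418,.0338,p[2]])-p))
a,b=snapshot("side")["color"][160:270,250:365,::-1],snapshot("top")["color"][190:290,260:365,::-1]
cv2.imwrite("pics/e.png",np.hstack([cv2.resize(a,(400,400),interpolation=2),cv2.resize(b,(400,400),interpolation=2)]))
E
```

```text
[0.54096304 0.03311983 0.29673802] [ 0.00467771  0.74870745 -0.25139344  1.90914864  0.34160209  0.52931351
  0.6920979 ] [-0.27332834  1.36973518 -1.30117538] [ 0.02391093 -0.01544551 -0.08546265]
[-5.07018519e-04  9.51866938e-04 -3.74976173e-06]
```

View pics/e.png

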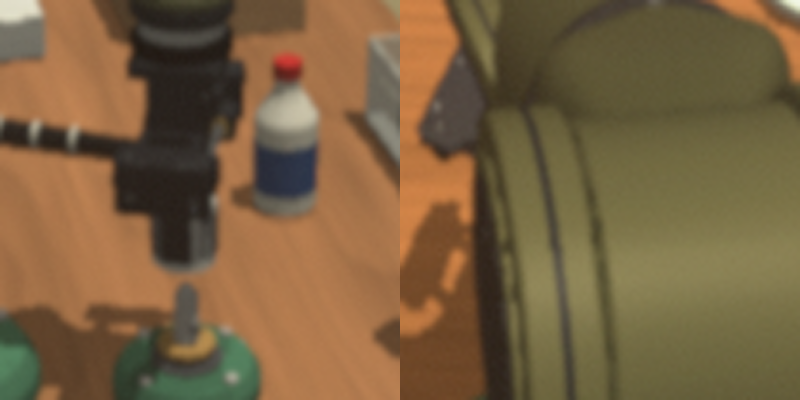

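Side view: the collar (column 184) lines up with the spindle (column 186), and the top view is blocked by the arm. Lowering gently.

>>> {"method": "move_arm", "body": {"rows": [[-0.0005,0.001,0.01,0,0.04],[0,0,0.01,0,0.04],[0,0,0.008,0,0.04],[0,0,0.004,0,0.04],[0,0,0.004,0,0.04],[0,0,0.004,0,0.04],[0,0,0,0,0.04],[0,0,0,0,0.04]]}}

```text
clock: 5.25
tool_pos: [0.5425, 0.0348, 0.2586]
eef_rot: [0.197, 0.98, -0.0, -0.0]
contact_force: [-0.1, -0.6, -2.4]
opening: 0.563
finger_force: 30.0
```

```bash
cat > st.py <<'E'
from h import *
st=r.get_state(); p=st["tool_pos"]; print(st["clock"],p.round(4),"F",st["contact_force"].round(1),"M",st["moment"].round(2),"q7",st["q"][6].round(3),to_tool(np.array([.5418,.0338,p[2]])-p).round(4))
E
python3 st.py
```

```text
5.25 [0.5425 0.0348 0.2586] F [-0.1 -0.6 -2.4] M [-0.07  0.02  0.05] q7 0.666 [ 0.0003 -0.0012  0.    ]
```

>>> {"method": "move_arm", "body": {"rows": [[0,0,0.003,0,0.04],[0,0,0.003,0,0.04],[0,0,0.003,0,0.04],[0,0,0.002,0,0.04],[0,0,0.002,0,0.04],[0,0,0.001,0,0.04],[0,0,0,0,0.04]]}}

```text
clock: 5.83
tool_pos: [0.5424, 0.0348, 0.2444]
eef_rot: [0.197, 0.98, -0.0, -0.0]
contact_force: [-0.8, 0.7, -1.5]
opening: 0.561
finger_force: 30.0
```

>>> {"method": "move_arm", "body": {"rows": [[0,0,0.001,0,0.04],[0,0,0.001,0,0.04],[0,0,0.001,0,0.04],[0,0,0,0,0.04]]}}

```text
clock: 6.17
tool_pos: [0.5425, 0.0348, 0.2416]
eef_rot: [0.197, 0.98, 0.0, -0.0]
contact_force: [0.2, 0.1, -1.9]
opening: 0.564
finger_force: 30.0
```

```bash
python3 st.py
```

```text
6.1667 [0.5425 0.0348 0.2416] F [ 0.2  0.1 -1.9] M [ 0.07 -0.03 -0.01] q7 0.656 [ 0.0002 -0.0012  0.    ]
```

>>> {"method": "move_arm", "body": {"rows": [[0,0,0.001,0,0.04],[0,0,0.001,0,0.04],[0,0,0,0,0.04]]}}

```text
clock: 6.42
tool_pos: [0.5424, 0.0348, 0.2396]
eef_rot: [0.197, 0.98, -0.0, -0.0]
contact_force: [0.1, -0.3, -2.4]
opening: 0.56
finger_force: 30.0
```

>>> {"method": "move_arm", "body": {"rows": [[0,0,0.001,0,0.04],[0,0,0.001,0,0.04],[0,0,0,0,0.04]]}}

```text
clock: 6.67
tool_pos: [0.5424, 0.0348, 0.2376]
eef_rot: [0.197, 0.98, -0.0, -0.0]
contact_force: [0.1, -0.1, -1.8]
opening: 0.566
finger_force: 30.0
```

There's no resistance 5 mm below pin height, so the keyways seem to be lined up already. Continuing down to the plate.

>>> {"method": "move_arm", "body": {"rows": [[0,0,0.002,0,0.04],[0,0,0.002,0,0.04],[0,0,0.002,0,0.04],[0,0,0,0,0.04]]}}

```text
clock: 7.0
tool_pos: [0.5424, 0.0348, 0.2313]
eef_rot: [0.197, 0.98, -0.0, -0.0]
contact_force: [-0.6, -0.2, -2.5]
opening: 0.564
finger_force: 30.0
```

>>> {"method": "move_arm", "body": {"rows": [[0,0,0.002,0,0.04],[0,0,0.002,0,0.04],[0,0,0,0,0.04]]}}

```text
clock: 7.25
tool_pos: [0.5424, 0.0348, 0.2273]
eef_rot: [0.197, 0.98, -0.0, -0.0]
contact_force: [-0.8, 0.8, -3.3]
opening: 0.563
finger_force: 30.0
```

```bash
python3 - <<'E'
from h import *
exec(open("st.py").read())
a=snapshot("side")["color"][190:290,250:365,::-1]
cv2.imwrite("pics/f.png",cv2.resize(a,(690,600),interpolation=2))
E
```

```text
7.25 [0.5424 0.0348 0.2273] F [-0.8  0.8 -3.3] M [-0.05  0.09  0.07] q7 0.649 [ 0.0002 -0.0011  0.    ]
```

View pics/f.png

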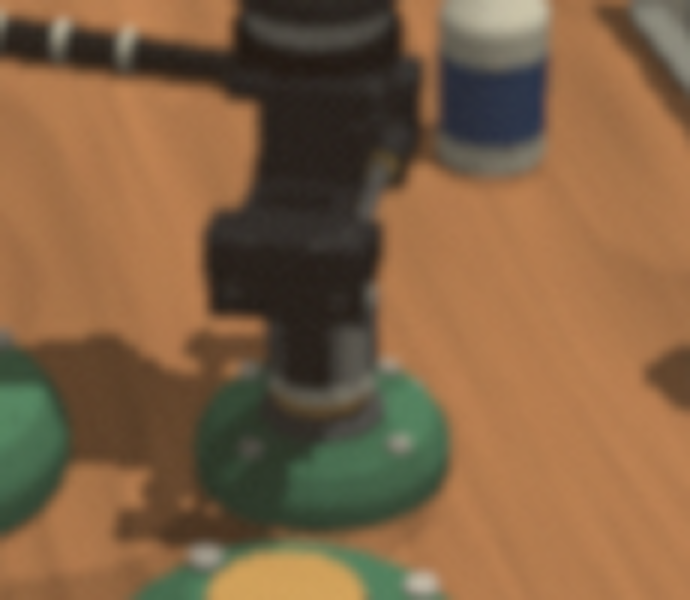

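The collar (crop (322,370)) sits centred just above the brass plate, well below the pin-rest height, so it is keyed. Pushing it home.

>>> {"method": "move_arm", "body": {"rows": [[0,0,0.002,0,0.04],[0,0,0.002,0,0.04],[0,0,0.002,0,0.04],[0,0,0,0,0.04]], "newtons": 50}}

```text
clock: 7.63
tool_pos: [0.5424, 0.0348, 0.2217]
eef_rot: [0.197, 0.98, -0.0, -0.0]
contact_force: [-0.7, -0.9, 2.8]
opening: 0.559
finger_force: 50.0
```

>>> {"method": "move_arm", "body": {"rows": [[0,0,0.002,0,0.04],[0,0,0.001,0,0.04],[0,0,0,0,0.04],[0,0,0,0,0.04]]}}

```text
clock: 7.97
tool_pos: [0.5424, 0.0348, 0.2191]
eef_rot: [0.197, 0.98, -0.0, 0.0]
contact_force: [-3.0, -1.2, 5.2]
opening: 0.559
finger_force: 50.0
```

>>> {"method": "move_arm", "body": {"rows": [[0,0,0.001,0,0.04],[0,0,0.001,0,0.04],[0,0,0,0,0.04],[0,0,0,0,0.04]]}}

```text
clock: 8.3
tool_pos: [0.5424, 0.0348, 0.2173]
eef_rot: [0.197, 0.98, -0.0, 0.0]
contact_force: [-2.7, -1.3, 8.4]
opening: 0.559
finger_force: 50.0
```

>>> {"method": "move_arm", "body": {"rows": [[0,0,0.001,0,0.04],[0,0,0,0,0.04],[0,0,0,0,0.04]]}}

```text
clock: 8.55
tool_pos: [0.5423, 0.0348, 0.217]
eef_rot: [0.197, 0.98, -0.0, 0.0]
contact_force: [-4.6, -1.4, 14.8]
opening: 0.562
finger_force: 50.0
```

>>> {"method": "move_arm", "body": {"rows": [[0,0,0.001,0,0.04],[0,0,0,0,0.04],[0,0,0,0,0.04],[0,0,0,0,0.04],[0,0,0,0,0.04],[0,0,0,0,0.04]]}}

```text
clock: 9.05
tool_pos: [0.5423, 0.0349, 0.2169]
eef_rot: [0.197, 0.98, -0.0, 0.001]
contact_force: [-5.9, -1.2, 23.0]
opening: 0.559
finger_force: 50.0
```

```bash
python3 - <<'E'
from h import *
exec(open("st.py").read())
a=snapshot("side")["color"][190:290,250:365,::-1]
cv2.imwrite("pics/g.png",cv2.resize(a,(690,600),interpolation=2))
E
```

```text
9.05 [0.5423 0.0349 0.2169] F [-5.9 -1.2 23. ] M [-0.17  1.27  0.1 ] q7 0.642 [ 0.     -0.0012  0.    ]
```

View pics/g.png

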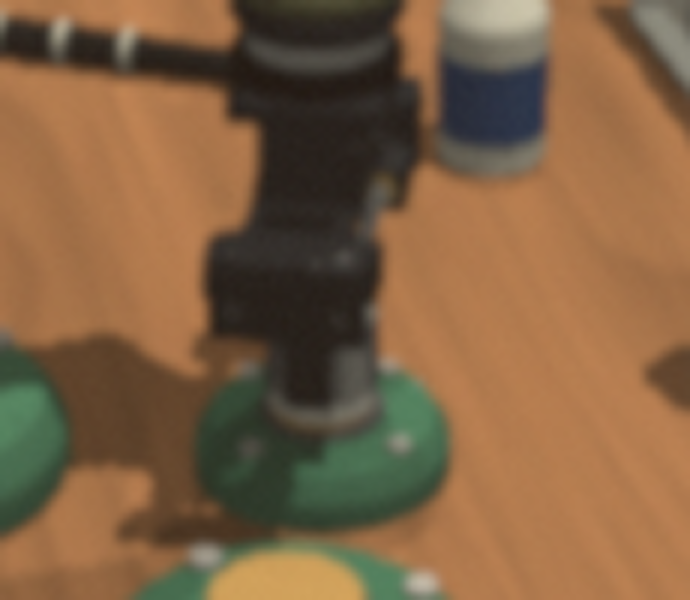

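The collar is against the bottomed plate at crop (322,415). Its centre is at z = 0.063, as expected when home, and the force rose to 23 N with no further travel.

```bash
python3 -c "
from plant import r
print(r.finish_job())"
```

```text
the job is handed in; nothing more can be done
None
```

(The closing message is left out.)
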